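# Lock a turned sample in the desk fixture with its over-centre lever

### The arm

A 7-joint arm with a two-finger parallel gripper is mounted at the origin on the work surface. World frame = base frame: x ahead of the robot, y to its left, z up, the work surface at z = 0. Lengths are in m, angles in rad, forces in N, time in s.
With the tool pointing down it reaches from about 0.4 to 0.85 m from the base axis. Payload 4.5 kg.
Tool frame: the origin (TCP) lies where the fingers leave the gripper's body, on its centre line; the fingertips stand 64 mm ahead of it and the grasp point (between the pads) lies 45 mm ahead of it; z points along the fingers, y is the direction in which the jaws open and shut (so a half turn about z gives the same grasp; the last joint's range is limited). The gripper opens to 88 mm and grips with 3 to 60 N. Pads are 18 mm wide; open, the fingers measure 123 mm over their backs; the gripper's body (75 mm by 187 mm) begins 45 mm behind the grasp point.
Start: joints at [1.301, 0.689, -0.195, 1.565, 0.157, 0.902, -0.215], TCP at [0.187, -0.596, 0.303] pointing down, gripper open.
Joint ranges: [-3.01, 3.01], [-0.46, 2.08], [-1.47, 1.51], [0.13, 2.56], [-1, 4.14], [0.04, 2.09], [-2.66, 2.66]. Speed limits (rad/s): [2.57, 2.57, 3.14, 3.14, 3.14, 3.14, 3.14].

### API

Orientations are given as a unit quaternion [x, y, z, w].
In Python, from plant import monitor, snapshot, workorder, finder gives the robot as it stands.
- The arm moves only by the tool carry_out, never from a script. Its argument "motion" is one flat list of numbers, 6 for each row, row after row: the shift along the tool's x, y, z in cm, then the turn, a rotation vector about the tool's x, y, z in rad. In form: [x, y, z, rx, ry, rz, x, y, z, rx, ry, rz, ...]. A call has 1 to 8 rows; each row shifts and turns the commanded pose from where the row before left it, along the tool's axes as they then stand; what a row does not reach is not made up. A row lasts 1/8 s, in which the tool goes at most 62.5 mm and 10.7 degrees, less where a joint would pass 70% of its speed; a pose out of reach is approached as far as the arm can. A call with a gripper value outside its range is refused whole. "hand" is the finger opening in cm, from 0 to 8.81, set as the call begins (left out, the last holds). The fingers move at their own pace and stop on an object; "grip_force" is the grip in N (left out, the last holds). Time passes only in rows, so rows that do not move let the fingers close. It gives the time, the measured TCP pose, the force and the opening at its end, in the units of the state.
- monitor.get_state(): the state, without advancing time (a new reading comes with each control period).
- snapshot(name): name is "side" or "top" or "wrist"; returns a dict with "frame" (400x640x3 uint8, red, green, blue), "range_z" (400x640 float32, m along the optical axis (not along the pixel's ray), 0 where there is no reading), "fx", "fy", "cx", "cy" (pixels), "D" ([k1, k2, p1, p2, k3] as OpenCV has them; the pictures are not rectified), "rvec" (rotation vector, rad) and "tvec" (3), from world to camera coordinates, as OpenCV has them; the wrist camera has in their place "hand_eye" (4x4, takes a point from camera to tool coordinates, whose origin is the TCP and whose axes are the flange's). Camera axes: x right, y down, z forward; pixel columns grow to the right and rows downward; lengths in m; the calibration is good to about 2 mm. A picture is of the moment at which its call begins: read the wrist's pose just before it.
- workorder.finish_job(): hands the job in, once; it reports no verdict.
Trained networks look in a picture, given as the dict that the camera call returned (one of the last four; its "shot" number tells which), for a name from the list of things; names that differ only in an ending like _2 or _b are one class to them, and where a whole thing is asked for, a point or a joint stands for the part that bears it (a point fixed in the world has none). Each returns a list of dicts, best first, with "p" (0 to 1); they miss things now and then, are a little off and sometimes report something else, mostly with a low value. They report only what shows in the picture. A call takes as long as a camera call.
- finder.masks_of(picture, thing): "pixels" (400x640 bool, what is visible of it) and "extent" ([left, top, right, bottom] in pixels, round what is visible of it).
The state is a dict: "clock": time; "q": joint angles; "qd": joint speeds; "joint_torque": joint torques, N m; "tool_pos": TCP position; "eef_rot": TCP orientation; "contact_force": force on the tool from outside, world axes, zero at the start; "moment": the same for the moment, N m; "opening": opening from 0.0 (shut) to 1.0 (fully open).
Only numpy, scipy, OpenCV 4.12 (cv2) and the standard library are available. Lean on these libraries where they do the work, as an engineer would, in place of code of your own. Each camera call takes 0.05 s, during which the arm holds its last target. There are 200 camera calls.

### The job

Slide the turned steel sample standing in the channel of the aluminium fixture gently along the channel until it is fully home against the end stop, then push the fixture's small black lever over its centre with a fingertip so that its bar drops behind the sample's flange and locks it in. Do not lift the sample out of the channel, do not force the sample or the lever, and leave the other things on the desk where they are.

Things in the scene. Friction and masses are not known exactly. Their poses are not given: they have to be found in the camera images.
- fixture: Fixed aluminium plate on the desk, 240 x 150 x 12 mm, with a channel along its x axis. Origin: underside of the plate, on the channel's centre line; plate spans x -130 to 110, y -55 to 95 mm. Channel floor (plate top) 12 mm above it; rails 8 mm high, 63 mm apart, x -130 to 60 mm. On rails, stop and lever, over 15 N from the hand or 20 N from the sample counts as forcing.
- stop_slot (a point): Point on the plate top, at fixture x 60 mm, y 0: middle of the adjustment of the end stop, an upright dark steel wall 20 mm high, 12 mm thick, which closes the channel's +x end. It is fixed on a carriage set anew each time: its face lies up to 26 mm before or beyond this point, not measured; find it by feel. Home, the sample's centre is 30 mm before the face. Same axes as the fixture.
- lever_slot (a point): Middle of the lever pivot's adjustment: fixture x -6, y 56, z 28 mm (fixed point, fixture's axes). The pivot, parallel to x, lies up to 9 mm off along y (unmeasured), and 36 mm before the home sample's centre along x (same carriage as the stop). A black blade, 22 wide (x) and 8 thick, reaches 50 mm from it; open, it leans 0.45 rad to +y, top 22 mm outward, 73 mm above the desk.
- lever (a joint): Turn of the lever, rad: 0 open (start), 0.45 upright, 0.9 fully over. Push the blade to -y: about 5 N at its top at first, less and less to upright (22 mm of travel), then it snaps over by itself. A bar 8 x 8 mm, 52 mm from the pivot, raised when open, swings down across the channel behind the flange; if the sample is over 2 to 4 mm short of home it rests on the flange at about 0.6.
- sample_mid (a point): Centre (half-way up, 50 mm above its underside) of the bright steel sample that stands upright in the channel: flange 60 mm diameter and 24 mm thick at the foot, collar 34 mm diameter up to 36 mm, then a round post 22 mm diameter up to 100 mm. Mass about 0.5 kg, z along the post. It starts 38 to 118 mm short of home.
- spindle_dark: Bystander: a similar but dark and taller turned part (60 mm flange, 150 mm high) standing on the desk on the fixture's -y side. Origin at the centre of its underside.
- spindle_short: Bystander: a smaller bright turned part (48 mm flange, 85 mm high) standing on the desk on the fixture's -y side. Origin at the centre of its underside.
- phone: Bystander: black mobile phone, 148 x 72 x 8 mm, lying flat. Origin at the centre of its underside.
- mouse: Bystander: black computer mouse, 105 x 62 x 34 mm, on a thin dark mat. Origin at the centre of its underside.
- mug: Bystander: white mug, 80 mm diameter, 95 mm high. Origin at the centre of its underside.

How it is judged:
On the way, in this order (a step that is already met when the one before it is completed fails the run):
1. the sample has been slid to the stop end of the channel, with the lever still open (x of sample_mid in the frame of fixture above -0.003 m and value of joint lever below 0.3 rad), for 0.2 s.
2. the lever has gone fully over (value of joint lever above 0.82 rad), for 0.2 s.
At the end, for the whole second after the job is handed in: The lever is fully over (joint above 0.82 rad, possible only with the sample home or nearly so), the sample stands upright (within 0.06 rad) on the channel floor at the stop end (its centre at fixture x between -3 and 61 mm, within 6 mm of the centre line), at rest (value of joint lever above 0.82 rad and x of sample_mid in the frame of fixture between -0.003 and 0.061 m and y of sample_mid in the frame of fixture between -0.006 and 0.006 m and z of sample_mid in the frame of fixture below 0.066 m and angle between sample_mid's own z axis and vertical below 0.06 rad and linear speed of sample below 0.02 m/s); the robot touches nothing.
It fails at once if the hand pushes on the fixture's lever, stop or rails with more than 15 N (contact force between any of the fingers, the arm and fixture above 15 N).
It fails at once if the sample is pressed against the fixture's stop, rails or lever with more than 20 N (contact force between sample and fixture above 20 N).
It fails at once if the sample is lifted out of the channel (z of sample_mid in the frame of fixture above 0.074 m).
It fails at once if a bystander is moved by more than 20 mm (distance of any of spindle_dark, spindle_short, phone, mouse, mug from where it was at the start of the episode above 0.02 m).
It also fails if it takes over 43 s, if anything falls off the work surface, if the arm or the gripper's body presses on something with over 40 N, if the wrist force passes 120 N, or if a joint passes its speed limit or range.

## Working session

There is one attempt and no reset: what is moved stays moved. The work goes in short steps, Python scripts to look and compute and a tool call to move; the robot and the scene stay as the last step left them, time stands still between calls to the robot, and variables do not carry over. Pictures are saved under pics/ and viewed, about 8 in all and at most 12, crops included, and the job is handed in when it is done.

Besides the shell and the picture viewer there is one more tool, called after ">>>" as name(argument=value, ...) on one line, values as JSON. carry_out: Moves the arm, as the interface text tells. Its arguments: {"type":"object","properties":{"motion":{"type":"array"},"hand":{"type":"number"},"grip_force":{"type":"number"}},"required":["motion"]}

```bash
mkdir -p pics
cat > h.py <<'E'
import numpy as np, cv2
from plant import monitor, snapshot, workorder, finder
from scipy.spatial.transform import Rotation as R
def cloud(s, T=None):
    h,w=s["range_z"].shape
    u,v=np.meshgrid(np.arange(w),np.arange(h))
    K=np.array([[s["fx"],0,s["cx"]],[0,s["fy"],s["cy"]],[0,0,1]])
    p=cv2.undistortPoints(np.stack([u,v],-1).reshape(-1,1,2).astype(np.float64),K,np.array(s["D"],float)).reshape(h,w,2)
    z=s["range_z"]; P=np.dstack([p[...,0]*z,p[...,1]*z,z])
    if "rvec" in s:
        Rm=cv2.Rodrigues(np.array(s["rvec"],float))[0]
        W=(P-np.array(s["tvec"]).ravel())@Rm
    else:
        H=np.array(s["hand_eye"]); W=P@H[:3,:3].T+H[:3,3]
        W=W@R.from_quat(T["eef_rot"]).as_matrix().T+np.array(T["tool_pos"])
    W[z==0]=np.nan
    return W
def save(s,n): cv2.imwrite(f"pics/{n}.png",s["frame"][...,::-1])
E
python3 - <<'E'
from h import *
st=monitor.get_state(); print({k:np.round(v,3) for k,v in st.items()})
fr=[]
for c in ["top","side"]:
    s=snapshot(c); fr.append(s["frame"]); W=cloud(s); np.savez(f"{c}.npz",W=W,f=s["frame"])
    for n in ["fixture","sample_mid","lever","stop_slot","spindle_dark","spindle_short","phone","mouse","mug"]:
        try: r=finder.masks_of(s,n)
        except Exception as e: print(n,e); continue
        for m in r[:2]:
            P=W[m["pixels"]]; P=P[~np.isnan(P[:,0])]
            if len(P)==0: print(c,n,m["p"],m["extent"],"no depth");continue
            print(c,n,round(m["p"],2),m["extent"],np.round(np.median(P,0),3),np.round(np.percentile(P,2,axis=0),3),np.round(np.percentile(P,98,axis=0),3))
            np.save(f"m_{c}_{n}.npy",m["pixels"]) if m is r[0] else 0
for c,f in zip(["top","side"],fr): cv2.imwrite(f"pics/{c}0.png",f[...,::-1])
E
```

```text
{'clock': np.float64(0.0), 'q': array([ 1.301,  0.69 , -0.195,  1.566,  0.157,  0.903, -0.215]), 'qd': array([-0.001, -0.001, -0.   , -0.   , -0.002,  0.001,  0.001]), 'joint_torque': array([-0.0000e+00, -5.2757e+01, -1.2670e+00, -1.5343e+01, -5.2000e-02,
        7.0000e-03,  0.0000e+00]), 'tool_pos': array([ 0.187, -0.596,  0.302]), 'eef_rot': array([ 0.988,  0.151, -0.   , -0.001]), 'contact_force': array([-0.098, -0.455, -0.893]), 'moment': array([ 0.02 , -0.013,  0.011]), 'opening': np.float64(0.999)}
top fixture 0.66 [300.6, 154.9, 346.5, 213.6] [0.602 0.087 0.025] [0.517 0.013 0.01 ] [0.654 0.14  0.074]
top fixture 0.37 [187.4, 133.8, 216.6, 172.5] [0.666 0.415 0.028] [0.618 0.387 0.005] [0.716 0.452 0.042]
top sample_mid 0.86 [315.0, 183.0, 339.2, 206.1] [0.545 0.062 0.038] [0.519 0.035 0.011] [0.575 0.091 0.115]
top stop_slot 0.6 [300.6, 157.7, 348.0, 231.4] [0.594 0.086 0.023] [0.475 0.01  0.01 ] [0.653 0.14  0.073]
top spindle_dark 0.53 [298.3, 159.2, 344.5, 195.9] [0.604 0.089 0.029] [0.57  0.019 0.011] [0.653 0.137 0.074]
top spindle_short 0.49 [370.0, 155.3, 388.1, 173.9
[... 1118 characters left out ...]
  0.01 ] [ 0.559 -0.045  0.152]
side spindle_dark 0.5 [300.4, 180.6, 372.6, 225.2] [0.596 0.077 0.022] [0.468 0.006 0.014] [0.653 0.123 0.073]
side spindle_short 0.77 [378.3, 228.0, 394.9, 255.2] [ 0.638 -0.09   0.022] [ 0.621 -0.106  0.004] [ 0.663 -0.066  0.086]
side phone 0.57 [355.4, 353.1, 428.8, 400.0] [ 0.533 -0.388  0.009] [ 0.447 -0.422  0.006] [ 0.587 -0.357  0.012]
side phone 0.23 [375.0, 228.9, 396.9, 257.3] [ 0.638 -0.09   0.021] [ 0.621 -0.106  0.   ] [ 0.674 -0.06   0.086]
side mouse 0.95 [315.1, 117.6, 349.1, 137.8] [0.665 0.401 0.027] [0.618 0.385 0.008] [0.715 0.443 0.041]
side mug 0.96 [238.8, 100.2, 274.8, 140.8] [0.419 0.452 0.064] [0.363 0.439 0.003] [0.46  0.519 0.098]
```

Run:
```python
from h import *
a=cv2.imread("pics/top0.png")[130:260,270:400]; b=cv2.imread("pics/side0.png")[150:280,270:400]
cv2.imwrite("pics/crop0.png",np.hstack([cv2.resize(x,(400,400),interpolation=cv2.INTER_CUBIC) for x in (a,b)]))
W=np.load("top.npz")["W"]; z=W[...,2]
# plate top points
box=(W[...,0]>0.38)&(W[...,0]<0.72)&(W[...,1]>-0.04)&(W[...,1]<0.2)
d=W[(~np.isnan(z))&(abs(z)<0.006)&(W[...,0]>.4)&(W[...,0]<.7)&(abs(W[...,1])<.3)]
print("desk z",np.median(d[:,2]))
p=W[box&(z>0.008)&(z<0.016)]
r=cv2.minAreaRect((p[:,:2]*1000).astype(np.float32)); print("plate pts",len(p),r)
for lo,hi in((.008,.016),(.017,.026),(.026,.036),(.04,.08),(.095,.13)):
    q=W[box&(z>lo)&(z<hi)]; print(lo,len(q),np.round(np.median(q,0),3),np.round(np.percentile(q,1,axis=0),3),np.round(np.percentile(q,99,axis=0),3))
# z map
print("rows x; cols y")
H={}
for x,y,zz in W[box&~np.isnan(z)]:
    k=(int((x-.38)/.008),int((y+.04)/.008)); H[k]=max(H.get(k,0),zz)
for i in range(42,-1,-1): print("%.3f"%(.38+i*.008)," ".join("%3d"%(1000*H[(i,j)]) if (i,j) in H else "  ." for j in range(29,-1,-1)))
```

```text
desk z 0.0008330234267174242
plate pts 2797 ((548.966796875, 78.36180877685547), (334.97113037109375, 235.3151397705078), 0.3938925564289093)
0.008 2797 [0.591 0.076 0.013] [ 0.455 -0.018  0.008] [0.706 0.167 0.016]
0.017 653 [0.578 0.081 0.019] [ 0.46  -0.036  0.017] [0.697 0.159 0.026]
0.026 253 [0.586 0.058 0.033] [ 0.519 -0.038  0.026] [0.655 0.109 0.036]
0.04 185 [0.575 0.082 0.051] [0.527 0.04  0.04 ] [0.596 0.128 0.077]
0.095 55 [0.547 0.062 0.113] [0.537 0.052 0.103] [0.556 0.072 0.118]
rows x; cols y
0.716   7   6   4   4   1   4   1   2   1   5  15   3   7   0   4   3   3   4   2   3   1   2   3   1   6   5   6   2   7   3
0.708   8   6   4   5   3   5   4   5   6  15  16  17  14  16  11   3   6   6   3   6   7   4   2   3   7   8   2   4   6   4
0.700   5   4   4   4   5   5   3   5   3  17  15  17  19  17  16  20  12  12  11   9   3   5   6   6   5   2   3  10   2  10
0.692   6   5   7   4   7   4   3   6   4  16  16  15  14  17  16  16  17  17  18  16  16  16  13   8   5   5   8   5   4   3
0.684   5   4   5   3   3   4   4   3   1  16  17  19  15  16  19  13  13  17  15
[... 4132 characters left out ...]
 2   3   7   4   7   2   3   6   4   3   3   2   4   2   7   8   2   4
0.412   5   4   4   4   7   2   4   4   4   4   5   4   9   7   4   4   7   5   3   6   6   4   4   1   8   4   4   3   5   2
0.404   3   5   6   9   3   6   5   5   3   4   2   3   3   5   4   7   4   7   5   7   2   5   4   6   4   2   3   6   8   5
0.396   2   7   5   6   4   7   3   4   7   5   5   5   3   5   3   7   1   3   3   3   6   7   3   3   4   4   7   7   2   5
0.388   4   7   3   8   7   4   4   3   6   4   5   6   4   4   4   1   6   8   3   4   3   5   3   7   4   2   4   6   4   3
0.380   1   1  10   2   4   6   3   2   7   3   5   2   3   9   5   6   8   8   4   4   5   6   5   5   8   3   6   6   2   6
```

View pics/crop0.png

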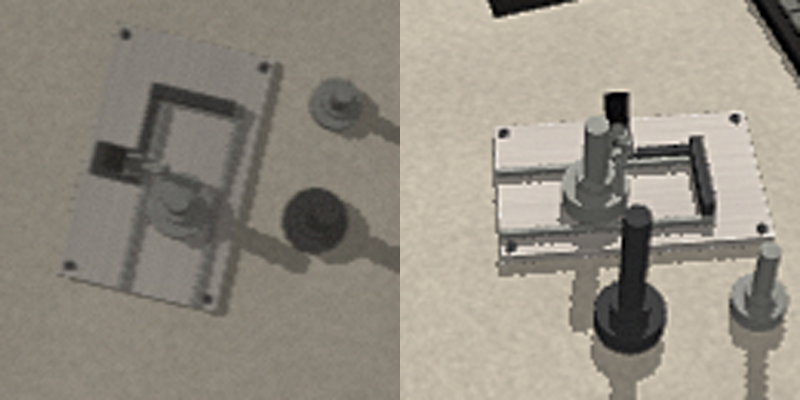

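```bash
cat >> h.py <<'E'
from scipy.optimize import differential_evolution
def fitplate(W,x0=None):
    z=W[...,2]; b=(W[...,0]>.36)&(W[...,0]<.76)&(W[...,1]>-.06)&(W[...,1]<.24)&~np.isnan(z)
    P=W[b]; hi=np.where(P[:,2]>.0085,1.,-1.)
    def c(p):
        a=p[2]; d=P[:,:2]-p[:2]; X=d[:,0]*np.cos(a)+d[:,1]*np.sin(a); Y=-d[:,0]*np.sin(a)+d[:,1]*np.cos(a)
        s=lambda t: np.clip(t/.002,-1,1)
        ins=np.minimum(s(.12-abs(X+.01)),s(.075-abs(Y-.02)))
        return -np.mean(hi*ins)
    r=differential_evolution(c,[(.5,.65),(0,.12),(-.5,.1)],seed=1,tol=1e-8,maxiter=300)
    return r.x,r.fun
def tofix(P,f):
    d=P[...,:2]-f[:2]; a=f[2]
    return np.dstack([d[...,0]*np.cos(a)+d[...,1]*np.sin(a),-d[...,0]*np.sin(a)+d[...,1]*np.cos(a),P[...,2]])
E
python3 - <<'E'
from h import *
for c in("top","side"):
    W=np.load(c+".npz")["W"]; f,v=fitplate(W); print(c,f,v)
    F=tofix(W,f); q=F[(F[...,2]>.1)&(abs(F[...,1])<.05)&(abs(F[...,0])<.13)]; print("post top",q.mean(0),q.min(0),q.max(0))
s=snapshot("wrist"); print(np.round(s["hand_eye"],3),s["fx"])
E
```

```text
top [ 0.58931493  0.05256566 -0.22573895] -0.9194744131074525
post top [-0.04396961 -0.00039464  0.11238895] [-0.05410509 -0.01081442  0.10259773] [-0.0339594   0.0099549   0.11917905]
side [ 0.59073093  0.05286271 -0.2221526 ] -0.9549293927896514
post top [-0.04429231 -0.00498753  0.11065556] [-0.05354288 -0.01306507  0.10005034] [-0.03304115  0.00696156  0.11612867]
[[-0.001 -0.957 -0.291  0.075]
 [ 1.    -0.    -0.     0.001]
 [ 0.    -0.291  0.957 -0.081]
 [ 0.     0.     0.     1.   ]] 282.74173557839856
```

>>> carry_out(motion=[-2, -5.5, 0, 0, 0, -0.13, -2, -5.5, 0, 0, 0, -0.13])

```text
clock: 1.3
tool_pos: [0.11, -0.5072, 0.3026]
eef_rot: [0.96, 0.281, 0.0, 0.0]
contact_force: [0.3, -0.1, 0.8]
opening: 1.0
```

>>> carry_out(motion=[6, -0.2, 0, 0, 0, -0.156, 5.95, 0.75, 0, 0, 0, -0.156, 5.8, 1.65, 0, 0, 0, -0.156, 5.45, 2.5, 0, 0, 0, -0.156, 5, 3.35, 0, 0, 0, -0.156, 4.4, 4.1, 0, 0, 0, 0])

```text
clock: 2.05
tool_pos: [0.4098, -0.3047, 0.3029]
eef_rot: [0.782, 0.623, 0.0, 0.0]
contact_force: [0.5, -0.5, -0.0]
opening: 0.999
```

>>> carry_out(motion=[5.55, 1, 0, 0, 0, 0, 5.55, 1, 0, 0, 0, 0, 5.55, 1, 0, 0, 0, 0, 5.55, 1, 0, 0, 0, 0, 5.55, 1, 0, 0, 0, 0, 5.55, 1, 0, 0, 0, 0, 5.55, 1, 0, 0, 0, 0, 0, 0, 0, 0, 0, 0])

```text
clock: 3.05
tool_pos: [0.5651, 0.0635, 0.3031]
eef_rot: [0.78, 0.626, 0.002, -0.001]
contact_force: [0.3, -0.4, 0.4]
opening: 1.0
```

Run:
```python
from h import *
T=monitor.get_state(); s=snapshot("wrist"); W=cloud(s,T); save(s,"w1")
print(np.round(T["tool_pos"],4),R.from_quat(T["eef_rot"]).as_matrix().round(3))
f,v=fitplate(W); print(f,v); F=tofix(W,f); np.save("F1.npy",F); np.save("f.npy",f)
X,Y,Z=F[...,0],F[...,1],F[...,2]
print("desk",np.median(Z[(abs(Z)<.006)]))
def m(n,c):
    q=F[c]; print(n,len(q)); len(q) and print(np.round(np.percentile(q,[1,50,99],axis=0)*1000,1).tolist())
m("plate",(Z>.008)&(Z<.016)&(abs(X+.01)<.12)&(abs(Y-.02)<.07))
m("posttop",(Z>.105)&(Z<.13)&(abs(Y)<.03)&(abs(X)<.13))
q=(Z>.024)&(Z<.042)&(X>.02)&(abs(Y)<.04); m("stop",q)
m("rails",(Z>.017)&(Z<.023)&(X<.02)&(X>-.12)&(abs(abs(Y)-.035)<.015))
m("blade",(Z>.055)&(Z<.1)&(Y>.05)&(Y<.12)&(abs(X)<.08))
m("bar",(Z>.055)&(Z<.1)&(Y>.0)&(Y<.05)&(X>-.03)&(X<.08))
for i in range(14,-2,-1): # side map fixture
    print("%4d"%(i*8)," ".join("%3d"%(1000*np.nanmax(Z[c])) if (c:=(abs(Y-i*.008)<.004)&(abs(X-j*.008)<.004)).any() else "  ." for j in range(-16,14)))
```

```text
[0.5651 0.0635 0.3031] [[ 0.217  0.976  0.002]
 [ 0.976 -0.217  0.005]
 [ 0.005  0.001 -1.   ]]
[ 0.59000669  0.05058478 -0.22501372] -0.9800486801529893
desk -0.0005617363995641111
plate 14048
[[-127.7, -48.8, 9.5], [1.1, 30.1, 11.4], [107.8, 89.3, 14.9]]
posttop 372
[[-52.4, -9.1, 105.2], [-42.3, 1.7, 111.2], [-32.2, 11.3, 112.8]]
stop 911
[[49.0, -36.2, 24.0], [58.6, 5.7, 30.2], [321.9, 39.7, 32.7]]
rails 1014
[[-117.7, -36.6, 17.3], [-35.1, 33.7, 19.3], [19.2, 49.5, 22.3]]
blade 253
[[-27.5, 60.2, 56.0], [-17.4, 67.6, 70.7], [-7.0, 73.9, 74.2]]
bar 118
[[-20.5, 16.0, 55.2], [-17.0, 25.3, 65.7], [-13.4, 33.8, 70.5]]
 112   0   0   1   1   1   1   2   0   0   1   1   0   1   0   1   1   1   0   1   1   1   1   1   1   0   0   1   0   0   1
 104   1   1   0   0   0   1   1   0   1   1   1   2   0   1   1   1   1   1   1   1   1   1   1   1   0   1   1   0   1   1
  96  12  12  12  12  12  13  13  12  13  13  13  12  12  12  12  12  13  12  13  13  12  12  12  12  12  12  12  13  12  13
  88  14  14  15  13  13  12  12  12  12  12  12  13  15  15  16  15  15  12  13  13  13  13  13  
[... 826 characters left out ...]
345 345 345 345 345 345 346 346 346 346 346 330 329  31  13  12  12  12  12
  24  12  12  12 327 345 346 345 345 344 344 344 343 343 343 343 344 344 344 345 345 345 345 329  33  32  13  13  12  12  12
  16  12  13  12 326 327 327 327 284  37  46  48  48  49  68  69  13  13  13 284 324 292  12  32  32  30  12  12  13  12  13
   8  12  13  13  13  13  13 319 285  36 111 112 113 112  48  36  12  13  12 283 316  12  13  32  32  32  12  12  12  12  12
   0  12  13  12  13  12  12 311 272  36 112 112 112 112  48  37  13  12  12 272 308  12  11  32  32  31  12  12  13  13  12
  -8  12  13  12  13  12  13 304  36  37  47 113 112 111  47  36  13  12  13  12 300  12  13  33  32  31  12  13  12  12  13
```

View pics/w1.png

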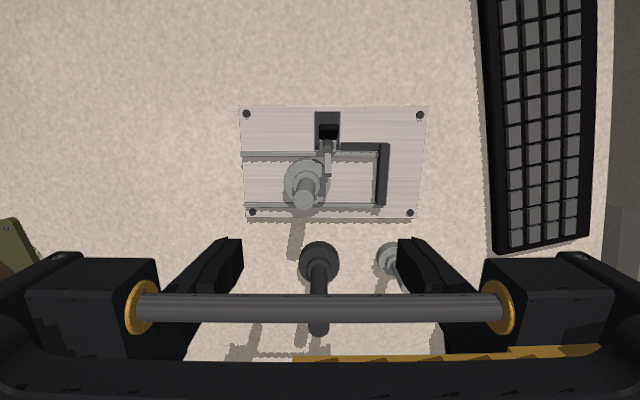

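>>> carry_out(motion=[-0.9, -1.55, 2, 0, 0, 0, 0, 0, 4.5, 0, 0, 0, 0, 0, 4.5, 0, 0, 0, 0, 0, 4, 0, 0, 0, 0, 0, 2, 0, 0, 0, 0, 0, 1.3, 0, 0, 0, 0, 0, 0, 0, 0, 0])

```text
clock: 3.98
tool_pos: [0.5466, 0.0509, 0.1193]
eef_rot: [0.783, 0.622, -0.001, 0.0]
contact_force: [0.7, 0.3, 1.0]
opening: 1.0
```

Run:
```python
from h import *
T=monitor.get_state(); f=np.load("f.npy"); p=tofix(np.array(T["tool_pos"])[None,None],f)[0,0]; print(p*1000, R.from_quat(T["eef_rot"]).as_matrix().round(4),T["contact_force"])
s=snapshot("side"); s2=snapshot("wrist"); 
cv2.imwrite("pics/s2.png",np.hstack([cv2.resize(s["frame"][130:260,270:400],(400,400),interpolation=2),cv2.resize(s2["frame"][:,120:520],(400,400))])[...,::-1])
```

```text
[-42.41501848  -9.41636366 119.3489977 ] [[ 2.261e-01  9.741e-01 -1.100e-03]
 [ 9.741e-01 -2.261e-01 -9.000e-04]
 [-1.100e-03 -8.000e-04 -1.000e+00]] [0.69015903 0.33050941 0.98545558]
```

View pics/s2.png

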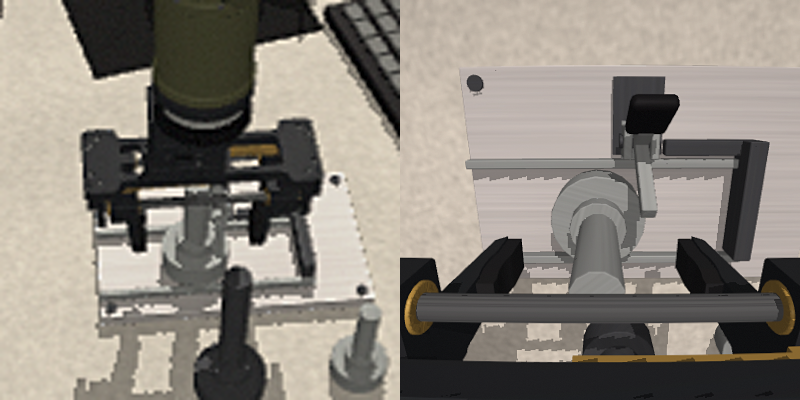

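>>> carry_out(motion=[0.7, 0, 0, 0, 0, 0, 0, 0, 0, 0, 0, 0])

```text
clock: 4.32
tool_pos: [0.5491, 0.0599, 0.1205]
eef_rot: [0.782, 0.623, 0.001, 0.0]
contact_force: [0.1, 0.9, 0.4]
opening: 0.998
```

>>> carry_out(motion=[0, 0, 0, 0, 0, 0, 0, 0, 0, 0, 0, 0, 0, 0, 0, 0, 0, 0, 0, 0, 0, 0, 0, 0, 0, 0, 0, 0, 0, 0, 0, 0, 0, 0, 0, 0, 0, 0, 0, 0, 0, 0, 0, 0, 0, 0, 0, 0], hand=2.0, grip_force=5)

```text
clock: 5.32
tool_pos: [0.5481, 0.0587, 0.1196]
eef_rot: [0.783, 0.623, -0.0, -0.0]
contact_force: [-1.0, 0.7, -0.1]
opening: 0.248
```

>>> carry_out(motion=[0, 0.2, 0, 0, 0, 0, 0, 0.3, 0, 0, 0, 0, 0, 0.4, 0, 0, 0, 0, 0, 0.4, 0, 0, 0, 0, 0, 0.4, 0, 0, 0, 0, 0, 0.3, 0, 0, 0, 0])

```text
clock: 6.08
tool_pos: [0.566, 0.0546, 0.1197]
eef_rot: [0.782, 0.623, -0.002, -0.001]
contact_force: [-5.8, 0.9, 6.2]
opening: 0.247
```

```bash
cat > st.py <<'E'
from h import *
def show():
    T=monitor.get_state(); f=np.load("f.npy"); a=f[2]; p=tofix(np.array(T["tool_pos"])[None,None],f)[0,0]; F=T["contact_force"]
    print("t",round(float(T["clock"]),2),"fix",np.round(p*1000,1),"F",np.round([F[0]*np.cos(a)+F[1]*np.sin(a),-F[0]*np.sin(a)+F[1]*np.cos(a),F[2]],1),"M",np.round(T["moment"],2),round(float(T["opening"]),3))
if __name__=="__main__": show()
E
python3 st.py
```

```text
t 6.08 fix [-24.3  -1.5 119.7] F [-5.8 -0.4  6.2] M [0.31 1.17 0.04] 0.247
```

Run:
```python
from h import *; import st
s=snapshot("side"); s2=snapshot("wrist"); st.show()
cv2.imwrite("pics/s3.png",np.hstack([cv2.resize(s["frame"][150:250,290:390],(400,400),interpolation=2),cv2.resize(s2["frame"][60:310,195:445],(400,400),interpolation=2)])[...,::-1])
```

```text
t 6.17 fix [-23.7  -1.5 119.6] F [-4.7 -0.7  4.1] M [0.17 0.96 0.01] 0.245
```

View pics/s3.png

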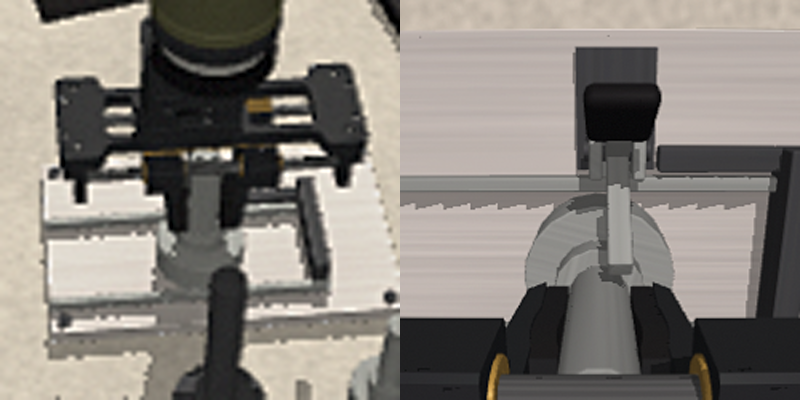

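>>> carry_out(motion=[0, 0.2, -0.05, 0, 0, 0, 0, 0.3, 0, 0, 0, 0, 0, 0.3, 0, 0, 0, 0, 0, 0.3, 0, 0, 0, 0])

```text
clock: 6.68
tool_pos: [0.5791, 0.0514, 0.1199]
eef_rot: [0.783, 0.622, -0.0, 0.0]
contact_force: [0.0, -0.2, -6.4]
opening: 0.249
```

```bash
python3 st.py
```

```text
t 6.67 fix [-10.8  -1.6 119.9] F [ 0.  -0.1 -6.4] M [-0.09 -0.05 -0.04] 0.249
```

>>> carry_out(motion=[0, 0.3, 0.03, 0, 0, 0, 0, 0.4, 0, 0, 0, 0, 0, 0.4, 0, 0, 0, 0, 0, 0.4, 0, 0, 0, 0, 0, 0.3, 0, 0, 0, 0])

```text
clock: 7.3
tool_pos: [0.5965, 0.0476, 0.1199]
eef_rot: [0.783, 0.622, 0.0, 0.0]
contact_force: [-0.9, -1.0, -6.6]
opening: 0.248
```

```bash
python3 st.py
```

```text
t 7.3 fix [  7.   -1.5 119.9] F [-0.7 -1.2 -6.6] M [-0.07 -0.04 -0.01] 0.248
```

>>> carry_out(motion=[0, 0.2, 0.04, 0, 0, 0, 0, 0.2, 0, 0, 0, 0, 0, 0.2, 0, 0, 0, 0, 0, 0, 0, 0, 0, 0])

```text
clock: 7.8
tool_pos: [0.6024, 0.0464, 0.1197]
eef_rot: [0.783, 0.622, 0.0, 0.0]
contact_force: [-1.1, 0.6, -1.8]
opening: 0.245
```

```bash
python3 st.py
```

```text
t 7.8 fix [ 13.   -1.3 119.7] F [-1.2  0.3 -1.8] M [ 0.1   0.22 -0.03] 0.245
```

Nearly neutral vertical load. Now small feeling steps.

>>> carry_out(motion=[0, 0.1, 0, 0, 0, 0, 0, 0.1, 0, 0, 0, 0, 0, 0.1, 0, 0, 0, 0, 0, 0, 0, 0, 0, 0])

```text
clock: 8.3
tool_pos: [0.605, 0.0458, 0.1196]
eef_rot: [0.783, 0.623, 0.0, 0.0]
contact_force: [-3.3, 1.7, 0.8]
opening: 0.249
```

```bash
python3 st.py
```

```text
t 8.3 fix [ 15.7  -1.3 119.6] F [-3.6  1.   0.8] M [0.2  0.71 0.02] 0.249
```

>>> carry_out(motion=[0, 0.1, 0, 0, 0, 0, 0, 0.1, 0, 0, 0, 0, 0, 0, 0, 0, 0, 0])

```text
clock: 8.68
tool_pos: [0.607, 0.0453, 0.1196]
eef_rot: [0.783, 0.622, 0.0, 0.0]
contact_force: [-4.8, 1.1, 2.9]
opening: 0.244
```

```bash
python3 st.py
```

```text
t 8.68 fix [ 17.7  -1.4 119.6] F [-4.9 -0.   2.9] M [0.23 0.87 0.01] 0.244
```

>>> carry_out(motion=[0, 0.1, -0.01, 0, 0, 0, 0, 0, 0, 0, 0, 0])

```text
clock: 8.93
tool_pos: [0.6081, 0.045, 0.1196]
eef_rot: [0.783, 0.622, 0.0, 0.0]
contact_force: [-4.2, 0.3, 2.3]
opening: 0.249
```

>>> carry_out(motion=[0, 0.1, 0, 0, 0, 0, 0, 0, 0, 0, 0, 0])

```text
clock: 9.18
tool_pos: [0.6083, 0.045, 0.1197]
eef_rot: [0.783, 0.623, -0.001, -0.0]
contact_force: [-6.3, 2.2, 4.1]
opening: 0.249
```

```bash
python3 st.py
```

```text
t 9.18 fix [ 19.1  -1.4 119.7] F [-6.7  0.7  4.1] M [0.26 1.18 0.05] 0.249
```

>>> carry_out(motion=[0, 0.1, 0, 0, 0, 0, 0, 0, 0, 0, 0, 0])

```text
clock: 9.43
tool_pos: [0.6085, 0.0449, 0.1197]
eef_rot: [0.782, 0.623, -0.001, -0.001]
contact_force: [-8.3, 1.3, 5.9]
opening: 0.244
```

```bash
python3 st.py
```

```text
t 9.43 fix [ 19.2  -1.4 119.7] F [-8.3 -0.6  5.9] M [ 0.39  1.55 -0.01] 0.244
```

>>> carry_out(motion=[0, 0, 0, 0, 0, 0, 0, 0, 0, 0, 0, 0, 0, -0.15, 0, 0, 0, 0, 0, 0, 0, 0, 0, 0], hand=4.0)

```text
clock: 9.93
tool_pos: [0.6087, 0.0447, 0.1196]
eef_rot: [0.783, 0.622, 0.0, 0.0]
contact_force: [-0.3, 0.3, 0.5]
opening: 0.454
```

```bash
python3 st.py
```

```text
t 9.93 fix [ 19.5  -1.5 119.6] F [-0.4  0.2  0.5] M [-0.04 -0.11 -0.01] 0.454
```

>>> carry_out(motion=[0, 0, -2, 0, 0, 0, 0, 0, -4, 0, 0, 0, 0, 0, -5, 0, 0, 0, 0, 0, -4, 0, 0, 0, 0, 0, 0, 0, 0, 0, 0, 0, 0, 0, 0, 0])

```text
clock: 10.68
tool_pos: [0.608, 0.0446, 0.2699]
eef_rot: [0.783, 0.622, -0.0, 0.0]
contact_force: [-0.5, 0.3, -0.6]
opening: 0.451
```

Run:
```python
from h import *; import st
st.show()
T=monitor.get_state(); s=snapshot("wrist"); W=cloud(s,T); save(s,"w4"); f0=np.load("f.npy")
f,v=fitplate(W); print(f,v); F=tofix(W,f)
X,Y,Z=F[...,0],F[...,1],F[...,2]
def m(n,c):
    q=F[c]; print(n,len(q)); len(q) and print(np.round(np.percentile(q,[1,50,99],axis=0)*1000,1).tolist())
m("posttop",(Z>.108)&(Z<.118)&(abs(Y)<.03)&(abs(X)<.13))
m("stop",(Z>.026)&(Z<.036)&(X>.03)&(X<.08)&(abs(Y)<.03)&(np.hypot(X-.02,Y)>.034))
m("blade top",(Z>.066)&(Z<.1)&(Y>.05)&(Y<.12)&(abs(X)<.06))
m("bar",(Z>.055)&(Z<.1)&(Y>.012)&(Y<.05)&(X>-.03)&(X<.0))
m("dark",(Z>.1)&(Z<.16)&(Y<-.08)&(Y>-.2)&(abs(X)<.1))
np.save("f2.npy",f)
```

```text
t 10.68 fix [ 18.9  -1.8 269.9] F [-0.5  0.2 -0.6] M [ 0.04 -0.09  0.05] 0.451
[ 0.5905221   0.05118522 -0.22427071] -0.9848016091928083
posttop 450
[[8.6, -9.6, 109.3], [18.4, 0.8, 111.3], [29.0, 10.5, 112.7]]
stop 430
[[48.9, -29.0, 29.2], [55.7, 2.3, 31.2], [60.6, 29.9, 32.7]]
blade top 226
[[-28.0, 63.9, 66.4], [-16.7, 68.7, 71.7], [-6.5, 73.3, 73.9]]
bar 160
[[-21.3, 15.3, 55.3], [-17.0, 24.2, 65.0], [-13.4, 33.3, 70.6]]
dark 698
[[-37.4, -133.9, 126.1], [-26.0, -119.1, 148.0], [-16.7, -113.6, 150.5]]
```

View pics/w4.png

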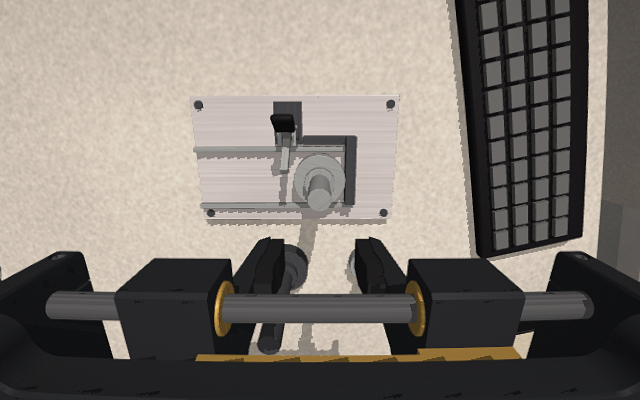

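>>> carry_out(motion=[5, -1.8, 0, 0, 0, 0, 5, -1.8, 0, 0, 0, 0, 0, 0, 4, 0, 0, 0, 0, 0, 4, 0, 0, 0, 0, 0, 4, 0, 0, 0, 0, 0, 2.6, 0, 0, 0, 0, 0, 0, 0, 0, 0, 0, 0, 0, 0, 0, 0], hand=0, grip_force=10)

```text
clock: 11.72
tool_pos: [0.596, 0.1506, 0.1239]
eef_rot: [0.783, 0.623, 0.0, -0.0]
contact_force: [1.1, -0.3, -0.6]
opening: 0.002
```

Run:
```python
from h import *; import st
st.show(); s=snapshot("side"); s2=snapshot("wrist")
cv2.imwrite("pics/s5.png",np.hstack([cv2.resize(s["frame"][150:250,290:390],(400,400),interpolation=2),cv2.resize(s2["frame"][:,120:520],(400,400),interpolation=2)])[...,::-1])
```

```text
t 11.72 fix [-16.5  98.8 123.9] F [ 1.2 -0.1 -0.6] M [-0.07 -0.06 -0.02] 0.002
```

View pics/s5.png

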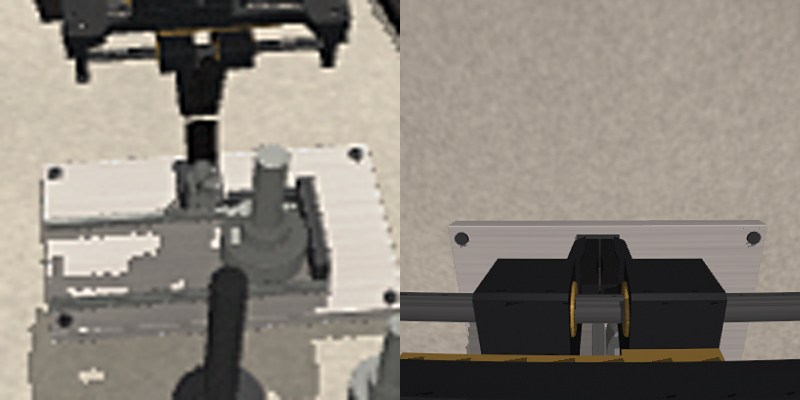

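>>> carry_out(motion=[-0.5, 0, 0, 0, 0, 0, -0.4, 0, 0, 0, 0, 0, -0.2, 0, 0, 0, 0, 0, -0.2, 0, 0, 0, 0, 0])

```text
clock: 12.32
tool_pos: [0.5933, 0.1385, 0.124]
eef_rot: [0.783, 0.623, 0.001, -0.0]
contact_force: [1.2, 3.1, 0.2]
opening: 0.006
```

>>> carry_out(motion=[-0.2, 0, 0, 0, 0, 0, -0.2, 0, 0, 0, 0, 0])

```text
clock: 12.58
tool_pos: [0.5929, 0.1371, 0.1244]
eef_rot: [0.782, 0.623, 0.003, -0.001]
contact_force: [0.2, 6.6, 3.2]
opening: 0.007
```

```bash
python3 st.py
```

```text
t 12.57 fix [-16.5  85.  124.4] F [-1.3  6.5  3.2] M [ 1.34 -0.36 -0.02] 0.007
```

>>> carry_out(motion=[-0.2, 0, 0, 0, 0, 0, -0.2, 0, 0, 0, 0, 0])

```text
clock: 12.82
tool_pos: [0.5925, 0.1346, 0.1251]
eef_rot: [0.782, 0.624, 0.004, -0.001]
contact_force: [0.8, 7.6, 5.5]
opening: 0.008
```

```bash
python3 st.py
```

```text
t 12.82 fix [-16.4  82.5 125.1] F [-0.9  7.6  5.5] M [ 1.5  -0.19  0.  ] 0.008
```

>>> carry_out(motion=[-0.2, 0, -0.05, 0, 0, 0, -0.2, 0, -0.05, 0, 0, 0])

```text
clock: 13.08
tool_pos: [0.5913, 0.1291, 0.1258]
eef_rot: [0.782, 0.623, 0.003, -0.001]
contact_force: [1.6, 4.7, 2.8]
opening: 0.01
```

```bash
python3 st.py
```

```text
t 13.07 fix [-16.3  76.8 125.8] F [0.5 5.  2.8] M [ 0.81 -0.18 -0.02] 0.01
```

>>> carry_out(motion=[-0.2, 0, -0.03, 0, 0, 0, -0.2, 0, -0.03, 0, 0, 0, -0.2, 0, -0.03, 0, 0, 0, -0.2, 0, -0.03, 0, 0, 0])

```text
clock: 13.58
tool_pos: [0.5877, 0.1166, 0.1252]
eef_rot: [0.783, 0.622, -0.002, 0.0]
contact_force: [-1.0, -0.1, -0.1]
opening: 0.004
```

>>> carry_out(motion=[-0.2, 0, 0, 0, 0, 0, -0.2, 0, 0, 0, 0, 0])

```text
clock: 13.82
tool_pos: [0.5872, 0.1138, 0.1256]
eef_rot: [0.783, 0.622, -0.0, 0.0]
contact_force: [-0.1, -0.1, -0.4]
opening: 0.003
```

```bash
python3 st.py
```

```text
t 13.82 fix [-16.8  61.  125.6] F [-0.  -0.1 -0.4] M [-0.01 -0.07 -0.02] 0.003
```

>>> carry_out(motion=[3, 0, 0, 0, 0, 0, 1, 0, -3, 0, 0, 0, 0, 0, -5, 0, 0, 0, -4, 1.5, -4, 0, 0, 0, -4, 1.5, -2, 0, 0, 0, 0, 0, 0, 0, 0, 0, 0, 0, 0, 0, 0, 0])

```text
clock: 14.7
tool_pos: [0.6073, 0.069, 0.2655]
eef_rot: [0.783, 0.623, -0.0, -0.0]
contact_force: [-0.6, 1.2, -0.5]
opening: 0.005
```

Run:
```python
from h import *; import st
st.show(); T=monitor.get_state(); s=snapshot("wrist"); W=cloud(s,T); s2=snapshot("side")
f,v=fitplate(W); print(f,v); F=tofix(W,f); X,Y,Z=F[...,0],F[...,1],F[...,2]
def m(n,c):
    q=F[c]; print(n,len(q)); len(q) and print(np.round(np.percentile(q,[1,50,99],axis=0)*1000,1).tolist())
m("posttop",(Z>.108)&(Z<.118)&(abs(Y)<.03)&(abs(X)<.13))
m("flange",(Z>.033)&(Z<.04)&(abs(Y)<.03)&(abs(X-.019)<.032))
m("blade",(Z>.05)&(Z<.1)&(Y>.0)&(Y<.12)&(abs(X+.017)<.014))
m("bar",(Z>.015)&(Z<.1)&(Y<.03)&(Y>-.01)&(abs(X+.017)<.006))
cv2.imwrite("pics/s6.png",np.hstack([cv2.resize(s["frame"][60:260,180:430],(500,400),interpolation=2),cv2.resize(s2["frame"][160:235,300:356],(300,400),interpolation=2)])[...,::-1])
```

```text
t 14.7 fix [ 12.7  21.8 265.5] F [-0.9  1.  -0.5] M [-0.   -0.05 -0.04] 0.005
[ 0.59029285  0.05091967 -0.22253198] -0.9957953247516241
posttop 440
[[8.5, -9.8, 108.8], [18.4, 0.9, 111.3], [29.1, 10.6, 112.8]]
flange 1104
[[-9.7, -22.2, 33.5], [17.7, 10.0, 35.3], [46.8, 29.0, 38.2]]
blade 443
[[-27.8, 25.6, 50.3], [-16.8, 35.2, 66.1], [-6.3, 43.2, 73.7]]
bar 145
[[-22.6, -1.1, 29.7], [-17.0, 11.0, 31.6], [-11.8, 29.6, 73.5]]
```

View pics/s6.png

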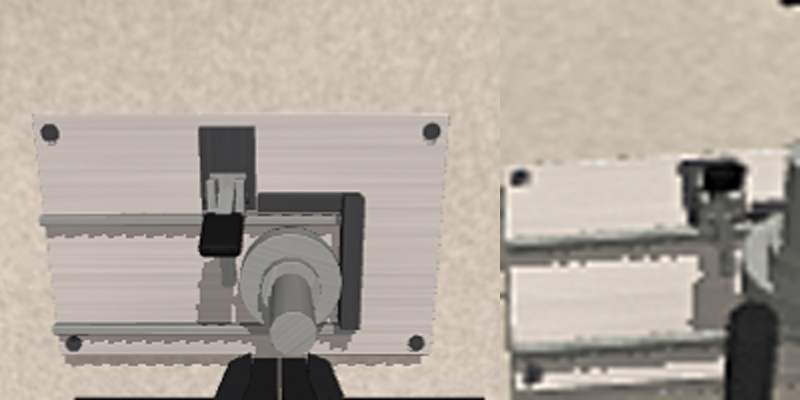

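Run:
```python
from h import *
print(workorder.finish_job())
```

```text
the job is handed in; nothing more can be done
None
```

The sample is home against the stop, the lever is locked over it, and I handed the job in at about 15 s of the 43 s allowed. The hand-in reports no verdict.

**What I did**
- I gripped the sample's post lightly (5 N) and slid it about 61 mm along the channel. At fixture x ≈ 19 mm it stopped moving and the wrist force rose to about 8 N.
- I let go and pushed the top of the lever blade with closed fingertips. The highest readings were 7.6 N sideways and 5.5 N up (about 9.4 N together). It snapped over its centre by itself.

**Last checks (wrist camera, arm clear of everything)**
- **Sample:** its post top is at x 18.4–18.8, y 0.5–0.9 mm and 111–113 mm above the desk, so it stands upright on the channel floor. Home worked out from the camera's view of the stop face was 18.9 mm.
- **Lever:** the blade leans over to -y with its top at 73–74 mm, the same height as when open, which fits fully over. The bar's top is at about 32 mm, below the flange top at 36 mm, so it is down behind the flange.

**What did not go cleanly**
- **Vertical force while sliding:** it swung between about +6 and -6.6 N. Part of the way the grip carried the sample's weight, and the tool height rose only a few tenths of a millimetre.
- **First approach:** the descent ended 7 mm off sideways. I corrected it before gripping.
- **Bystanders:** I did not measure all of them again at the end. The arm felt no contact that would have moved one.

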